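# Unload the lens from the focimeter

## Robot

A 6-joint arm with a two-finger parallel gripper is mounted at the origin on the work surface. World frame = base frame: x ahead of the robot, y to its left, z up, the work surface at z = 0. Lengths are in m, angles in degrees, forces in N, time in s.
With the tool pointing down it reaches from about 0.25 to 0.725 m from the base axis. Payload 9.7 kg.
Tool frame: the origin (TCP) lies at the very end of the fingers, on their centre line; the grasp point (between the pads) lies 19 mm behind it; z points along the fingers, y is the direction in which the jaws open and shut (so a half turn about z gives the same grasp; the last joint's range is limited). The gripper opens to 85 mm and grips with 20 to 120 N. Pads are 22 mm wide; open, the fingers measure 114 mm over their backs; the gripper's body (76 mm by 85 mm) begins 54 mm behind the grasp point. The pads swing forward as they close: fully open they stand 13 mm farther back than shut.
Start: joints at [77.12, 4.979, 10.078, 95.1, 0, 90], TCP at [0.123, 0.536, 0.231] pointing down, gripper open.
Joint ranges: [-179.16, 179.16], [-48.56, 103.87], [-65.8, 70.77], [-126.05, 130.52], [-82.76, 87.17], [-180, 180]. Speed limits (degrees/s): [127.2, 127.2, 147.25, 180, 180, 180].

## Interface

Orientations are given as [roll, pitch, yaw] about the fixed x, y, z axes, in that order (R = Rz(yaw) Ry(pitch) Rx(roll)).
In Python, from workcell import bot gives the robot as it stands.
- The arm moves only by the shell command python3 -m pendant 'ROWS' [FORCE]. ROWS is JSON, a list that holds one entry, the list of rows, each a list of 7 numbers: the shift along the tool's x, y, z in cm, then the turn, a rotation vector about the tool's x, y, z in rad, then the opening in per cent of the stroke, from 0 (shut) to 100 (fully open). In form: [[[dx, dy, dz, ax, ay, az, gripper], ...]]. A call has 1 to 5 rows; each row shifts and turns the pose as measured when the row begins, along the tool's axes as they then stand; what a row does not reach is not made up. A row lasts 1/12 s, in which the tool goes at most 41.7 mm and 7.16 degrees, less where a joint would pass 70% of its speed; a pose out of reach is approached as far as the arm can. A call with a gripper value outside its range is refused whole. The fingers move at their own pace and stop on an object; FORCE is the grip in N (left out, the last holds). Time passes only in rows, so rows that do not move let the fingers close. It gives the time, the measured TCP pose, the force and the opening at its end, in the units of the state.
- bot.get_obs(): the state, without advancing time (a new reading comes with each control period).
- bot.camera(name): name is "scene" or "top" or "wrist"; returns the picture (384x512x3 uint8, red, green, blue); there is no depth.
- bot.get_calibration(name): a dict with "intrinsics" (3x3 intrinsics, pixels), "pose" (4x4, takes a point from camera to world coordinates); the wrist camera has in their place "T_tool_cam" (4x4, takes a point from camera to tool coordinates, whose origin is the TCP and whose axes are the flange's). Camera axes: x right, y down, z forward; pixel columns grow to the right and rows downward; lengths in m; the calibration is good to about 2 mm. The wrist camera is an equidistant fisheye: a pixel r from the principal point sees the ray r / f radians off the axis. A picture is of the moment at which its call begins: read the wrist's pose just before it. get_calibration takes no time and is no camera call.
- bot.job_done(): hands the job in, once; it reports no verdict.
Trained networks look in the newest picture that a camera, given by its name, has taken for a name from the list of things; names that differ only in an ending like _2 or _b are one class to them, and where a whole thing is asked for, a point or a joint stands for the part that bears it (a point fixed in the world has none). Each returns a list of dicts, best first, with "confidence" (0 to 1); they miss things now and then, are a little off and sometimes report something else, mostly with a low value. They report only what shows in the picture. A call takes as long as a camera call. They do not tell look-alikes from the thing itself.
- bot.masks_of(camera, thing): "pixels" (384x512 bool, what is visible of it) and "extent" ([left, top, right, bottom] in pixels, round what is visible of it).
- bot.mark_of(camera, thing): "uv" ([column, row] in pixels: a listed point, or the origin of a listed thing).
The state is a dict: "time": time; "q": joint angles; "qd": joint speeds; "joint_efforts": joint torques, N m; "ee_pos": TCP position; "tcp_rot": TCP orientation; "wrist_force": force on the tool from outside, world axes, zero at the start; "torque": the same for the moment, N m; "opening": finger opening in m.
Only numpy, scipy, OpenCV 4.12 (cv2) and the standard library are available. Lean on these libraries where they do the work, as an engineer would, in place of code of your own. Each camera call takes 0.05 s, during which the arm holds its last target. There are 200 camera calls.

## Task

The focimeter's sprung lens holder is pressing on a measured lens. Draw the holder back by its lever and settle the lever in the holding notch of its gate, so that it stays back by itself; don't let it snap back. Then take the lens out of the instrument and stand it in the one free groove of the lens rack, lowering it right down before letting go; leave the holder latched and the other lenses and the things on the counter where they are.

Things in the scene. Friction and masses are not known exactly. Their poses are not given: they have to be found in the camera images.
- focimeter: White bench focimeter (lens meter), fixed: base 260 x 170 mm, C-shaped body 390 mm long, grey lamp house at its low end near the robot, black eyepiece at its high end. Origin: centre of the base's underside; z up; x level, lamp to eyepiece. In its frame a = (cos25, 0, sin25) runs up the sloping optical axis, b = +y, c = (-sin25, 0, cos25) is square to it, upward. a, b, c count from point stop.
- stop (a point): Centre of the lens stop's face, on the optical axis, (0, 0, 165) mm in the focimeter's frame, where the lens's back lies. The stop is a steel cone, 16 mm across here, 32 mm at a = -42 mm; behind it a tube of radius 24 mm. On the other side the white eyepiece head fills a = 66 to 145, b = -34 to 30, c up to 55 mm (its top is the steel gate plate).
- holder (a joint): Slide of the sprung lens holder along a, m: three rubber prongs on a 55 mm disc, and the lever. 0: pressed on the lens; grows as drawn back (+a). Spring towards the lens: 5 N at 0, 9 N at 0.045. The lever's 8 mm stem runs in a J-shaped slot in the gate plate: straight along a; at 0.040 to 0.045 a cross-way, 14 mm towards -y; there the notch, 5 mm back towards the lens. Settled in it: 0.035.
- lever (a joint): Swing of the holder's lever about the optical axis, rad. 0: along c, in the straight slot; grows as it leans to the focimeter's -y side; about 0.25 in the notch. A light spring (1.5 to 2.5 N at the handle) swings it towards 0: let go short of the notch it slides off the bevelled lip and the holder snaps back. In the notch the 5 mm lip holds it.
- lever_grip (a point): Middle of the lever's black handle, a round grip 17 mm thick and radial to the optical axis: 60 to 106 mm out from the axis, this point 88 mm out, at a = 80 mm plus the holder's slide. The gate plate's face is 55 mm out. Moves with holder and lever.
- lens: The measured lens: clear, round, uncut, white frosted edge, 75 mm across, 8 mm thick, about 60 g. Origin at its centre; own z along its axis (at the start along a). Starts on the stop, centre at a = 4, c = 0, rim on two white pegs below, prongs on its front (at b = +-21, c = 12 and b = 0, c = -24). Nothing stands over its upper rim; with the holder latched the prongs are 35 mm from it.
- rack: Lens rack, fixed: dark wood base 206 x 94 x 6 mm with red felt and two slotted aluminium rails along x at y = +-26 mm. Four cross grooves 13 mm wide at x = -72, -24, 24, 72 mm between fins that reach 34 mm above the counter. Origin: centre of the underside; z up. A lens stands upright across the rack, its axis along the rack's x.
- groove (a point): The free groove of the rack, at (-24, 0, 45) mm in the rack's frame: where the centre of a lens that stands fully down in it lies. Axes as the rack's.
- notch (a point): Bottom of the holding notch, in the top of the gate plate: where the middle of the lever's stem rests when latched, at a = 115, b = -14, c = 55 mm. Fixed to the focimeter.
- lens_a: Bystander: an uncut lens like the measured one (75 mm across, 8 mm thick) standing in the nearest groove of the rack, at x = -72 mm in the rack's frame; origin at its centre. Leave it.
- lens_b: Bystander: an uncut lens like the measured one (75 mm across, 8 mm thick) standing in the third groove of the rack, at x = 24 mm in the rack's frame; origin at its centre. Leave it.
- lens_c: Bystander: an uncut lens like the measured one (75 mm across, 8 mm thick) standing in the farthest groove of the rack, at x = 72 mm in the rack's frame; origin at its centre. Leave it.
- screwdriver: Bystander: screwdriver lying between focimeter and rack, 160 mm long, along its x.
- trial_frame: Bystander: trial frame lying flat, two steel cells on a black bar, 140 mm wide.
- glasses_case: Bystander: black spectacle case, 160 x 62 x 34 mm.
- spray: Bystander: clear bottle of lens cleaner, 44 mm across, 150 mm tall.
- ruler: Bystander: aluminium ruler lying flat, 170 x 24 x 4 mm.
- mug: Bystander: white mug, 80 mm across, 90 mm tall.
Mind the look-alikes: they are no part of the job. What is shaped like the lens but blue or orange is not meant.

How it is judged (in metres and radians):
On the way, in this order (a step that is already met when the one before it is completed fails the run):
1. the holder is drawn back, its lever settled in the holding notch and let go, the lens still in its place on the stop (value of joint holder between 0.031 and 0.0395 m and value of joint lever above 0.18 rad and distance between lens and stop below 0.01 m and contact force between the fingers and focimeter below 0.3 N), for 0.3 s.
2. the lens is lifted out of the instrument while the holder stays latched (value of joint holder between 0.031 and 0.0395 m and value of joint lever above 0.18 rad and distance between lens and stop above 0.08 m), for 0.1 s.
3. the lens stands right down in the free groove while still held by the fingers (x of lens in the frame of groove between -0.007 and 0.007 m and y of lens in the frame of groove between -0.01 and 0.01 m and z of lens in the frame of groove between -0.005 and 0.005 m and angle between the z axis of lens and the x axis of rack, either way round below 0.25 rad and contact force between the fingers and lens above 0.5 N), for 0.05 s.
At the end, for the whole second after the job is handed in: The lever rests in the holding notch (holder 31 to 39.5 mm back, lever beyond 0.18 rad) and the lens stands at rest in the rack's free groove: centre within 7 mm along, 10 mm across and 5 mm in height of the groove's point, its axis within 0.25 rad of the rack's x (value of joint holder between 0.031 and 0.0395 m and value of joint lever above 0.18 rad and x of lens in the frame of groove between -0.007 and 0.007 m and y of lens in the frame of groove between -0.01 and 0.01 m and z of lens in the frame of groove between -0.005 and 0.005 m and angle between the z axis of lens and the x axis of rack, either way round below 0.25 rad and linear speed of lens below 0.02 m/s and velocity of joint holder between -0.01 and 0.01 m/s); the robot touches nothing.
It fails at once if the holder snaps back towards the lens (faster than 0.25 m/s, less than 25 mm drawn) (value of joint holder below 0.025 m and velocity of joint holder below -0.25 m/s).
It fails at once if another lens in the rack is shifted by more than 12 mm (distance of any of lens_a, lens_b, lens_c from where it was at the start of the episode above 0.012 m).
It fails at once if another thing on the counter is shifted by more than 20 mm (distance of any of screwdriver, trial_frame, glasses_case, spray, ruler, mug from where it was at the start of the episode above 0.02 m).
It also fails if it takes over 56 s, if anything falls off the work surface, if the arm or the gripper's body presses on something with over 40 N, if the wrist force passes 120 N, or if a joint passes its speed limit or range.

## Working session

There is one attempt and no reset: what is moved stays moved. The work goes in short steps, Python scripts to look and compute and a shell command to move; the robot and the scene stay as the last step left them, time stands still between calls to the robot, and variables do not carry over. Pictures are saved under pics/ and viewed, about 8 in all and at most 12, crops included, and the job is handed in when it is done.

```bash
ls; mkdir -p pics; cat > h.py <<'E'
import numpy as np, cv2
from workcell import bot
from scipy.spatial.transform import Rotation as R
from scipy.optimize import least_squares
def save(n,f): 
    im=bot.camera(n); cv2.imwrite('pics/'+f,im[:,:,::-1]); return im
def proj(c,P):
    k=bot.get_calibration(c); T=np.linalg.inv(np.array(k['pose'])); p=T[:3,:3]@np.array(P).T+T[:3,3:4]
    q=np.array(k['intrinsics'])@p; return (q[:2]/q[2]).T
def onz(c,uv,z):
    k=bot.get_calibration(c); T=np.array(k['pose']); d=T[:3,:3]@np.linalg.inv(k['intrinsics'])@np.array([*uv,1.]); o=T[:3,3]
    return o+d*(z-o[2])/d[2]
def pose():
    o=bot.get_obs(); return np.array(o['ee_pos']),R.from_euler('xyz',o['tcp_rot'],degrees=True)
def tri(obs):
    A=[];b=[]
    for c,uv in obs:
        k=bot.get_calibration(c); T=np.array(k['pose']); d=T[:3,:3]@np.linalg.inv(k['intrinsics'])@np.array([*uv,1.]); d/=np.linalg.norm(d)
        M=np.eye(3)-np.outer(d,d); A.append(M); b.append(M@T[:3,3])
    x=np.linalg.lstsq(np.vstack(A),np.hstack(b),rcond=None)[0]
    return x
E
python3 - <<'E'
from h import *
print(bot.get_obs())
a=save('scene','s0.png'); b=save('top','t0.png')
for c in('scene','top'):
    print(c,np.array(bot.get_calibration(c)['pose']).round(3).tolist())
    for t in['focimeter','stop','lever_grip','lens','rack','groove','notch','lens_a','lens_b','lens_c']:
        print(t,[(np.round(m['uv'],1).tolist(),round(m['confidence'],2)) for m in bot.mark_of(c,t)][:5])
print(bot.get_calibration('wrist'))
cv2.imwrite('pics/st0.png',np.vstack([a,b])[:,:,::-1] if 0 else cv2.resize(np.hstack([a,b]),(800,300))[:,:,::-1])
E
```

```text
pics
{'time': 0.0, 'q': array([7.71178564e+01, 5.01068791e+00, 1.00348371e+01, 9.51016461e+01,
       1.94318209e-04, 8.99999400e+01]), 'qd': array([ 0.00193508, -0.05928268, -0.0073537 ,  0.00521322,  0.05160799,
       -0.01711868]), 'joint_efforts': array([ 2.11772473e-03, -5.20382309e+01,  4.64808798e+01,  1.59733160e-02,
        1.73679173e-04,  6.67503983e-06]), 'ee_pos': array([0.1225653 , 0.53591999, 0.23059048]), 'tcp_rot': array([-1.79922503e+02, -1.94399222e-04,  1.67117916e+02]), 'wrist_force': array([ 0.75793862,  0.18699671, -0.14527362]), 'torque': array([0.02266022, 0.03986846, 0.01340082]), 'opening': 0.08508570400625483}
scene [[0.513, 0.646, -0.566, 1.274], [0.859, -0.383, 0.341, -0.467], [0.003, -0.66, -0.751, 1.211], [0.0, 0.0, 0.0, 1.0]]
focimeter [([303.9, 210.0], 0.85), ([325.9, 160.1], 0.43)]
stop [([308.7, 184.4], 0.68)]
lever_grip [([325.1, 161.4], 0.62)]
lens [([268.5, 166.2], 0.73), ([194.1, 227.0], 0.72), ([311.8, 180.1], 0.7), ([209.2, 261.4], 0.64), ([282.9, 265.7], 0.63)]
rack [([203.7, 253.6], 0.77)]
groove [([195.4, 244.7], 0.93)]
notch [([331.0, 17
[... 1144 characters left out ...]
7), ([288.3, 190.8], 0.53), ([201.2, 176.0], 0.5)]
lens_c [([268.1, 149.4], 0.8), ([323.9, 187.6], 0.7), ([321.1, 175.9], 0.7), ([288.3, 190.8], 0.53), ([201.2, 176.0], 0.5)]
{'intrinsics': array([[297.31863964,   0.        , 253.63504154],
       [  0.        , 297.31863964, 196.24209885],
       [  0.        ,   0.        ,   1.        ]]), 'T_tool_cam': array([[ 3.27614485e-04, -9.59449937e-01, -2.81878895e-01,
         7.28332281e-02],
       [ 9.99999611e-01,  5.45146411e-04, -6.93298914e-04,
         4.27976438e-04],
       [ 8.18850868e-04, -2.81878559e-01,  9.59449742e-01,
        -1.41136003e-01],
       [ 0.00000000e+00,  0.00000000e+00,  0.00000000e+00,
         1.00000000e+00]])}
```

View pics/s0.png

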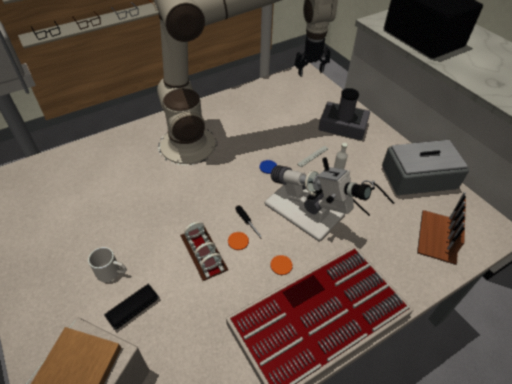

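View pics/t0.png

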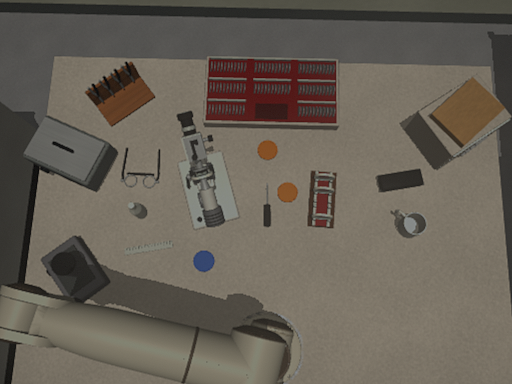

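The pictures show the focimeter at scene (310,195) and top (203,180), its lever at scene (325,161), and the rack at scene (204,252) and top (323,199). The measured lens is the one on the stop, scene (312,180) and top (201,176). The orange and blue discs, scene (238,241), (282,265) and (268,166), are look-alikes and not part of the job. Next I fit the poses.

```bash
cat >> h.py <<'E'
s25,c25=np.sin(np.radians(25)),np.cos(np.radians(25))
A_=np.array([c25,0,s25]);B_=np.array([0,1.,0]);C_=np.array([-s25,0,c25])
def foc(a,b,c): return np.array([0,0,.165])+(a*A_+b*B_+c*C_)/1000
def W(p,P): # p = x,y,yaw
    c,s=np.cos(p[2]),np.sin(p[2]); return np.array([[c,-s,0],[s,c,0],[0,0,1]])@np.asarray(P)+np.array([p[0],p[1],0])
def wproj(pos,rot,P):
    k=bot.get_calibration('wrist');T=np.array(k['T_tool_cam']);K=np.array(k['intrinsics'])
    q=rot.inv().apply(np.asarray(P)-pos); q=T[:3,:3].T@(q-T[:3,3])
    th=np.arctan2(np.hypot(q[0],q[1]),q[2]); ph=np.arctan2(q[1],q[0])
    return np.array([K[0,2]+K[0,0]*th*np.cos(ph),K[1,2]+K[1,1]*th*np.sin(ph)])
E
python3 - <<'E'
from h import *
L={'stop':foc(0,0,0),'grip':foc(80,0,88),'notch':foc(115,-14,55),'lens':foc(4,0,0),'base':np.zeros(3)}
ob=[('scene','stop',308.7,184.4),('scene','grip',325.1,161.4),('scene','notch',331,176.6),('scene','lens',311.8,180.1),('scene','base',303.9,210),
('top','stop',202.1,174.6),('top','grip',193.3,158.2),('top','notch',198.9,143.1),('top','lens',201.2,176),('top','base',203.9,183.1)]
def res(p): return np.hstack([proj(c,[W(p,L[n])])[0]-[u,v] for c,n,u,v in ob])
r=least_squares(res,[.5,.2,0.1],loss='soft_l1',f_scale=2); print(r.x, res(r.x).reshape(-1,2).round(1).tolist())
def rect(c,t):
    m=bot.masks_of(c,t)[0]; return m
save('top','t1.png'); m=rect('top','rack'); 
pts=np.argwhere(m['pixels'])[:,::-1].astype(np.float32)
print('rack',cv2.minAreaRect(pts))
P=np.array([onz('top',u,0.01)[:2] for u in cv2.boxPoints(cv2.minAreaRect(pts))]);print(P, P.mean(0))
print(onz('top',[322,203],.045),tri([('top',[322,203]),('scene',[195.4,244.7])]),tri([('top',[323.9,199.1]),('scene',[203.7,253.6])]))
E
```

```text
[0.56006286 0.22643016 0.20437343] [[3.0, -4.1], [-0.8, 0.9], [0.7, -1.4], [0.7, 0.4], [2.4, -0.0], [-0.1, 1.7], [2.5, -1.7], [-0.2, 0.4], [0.6, -0.9], [3.6, 4.4]]
rack ((321.3320617675781, 198.5577392578125), (26.910484313964844, 55.732975006103516), 4.666858196258545)
[[ 0.42815635 -0.13222996]
 [ 0.6341072  -0.14763595]
 [ 0.62824086 -0.24596141]
 [ 0.42259089 -0.22806695]] [ 0.52827383 -0.18847357]
[ 0.5035248  -0.18682118  0.045     ] [ 0.5049014  -0.19816887  0.02181119] [ 0.52992385 -0.19590439 -0.00556338]
```

```bash
cat >> h.py <<'E'
F=np.array([0.560,0.2264,0.2044])
def target(p,a,b,c,lean=0):
    # tool z=-c, y=a, x=b ; lean: rotation about axis a towards -b
    M=W([0,0,p[2]],np.stack([B_,A_,-C_],1)); r=R.from_matrix(M)
    return W(p,foc(a,b,c)), R.from_rotvec(W([0,0,p[2]],A_)*lean)*r
def delta(tp,tr):
    p,r=pose(); d=r.inv().apply(tp-p)*100; w=(r.inv()*tr).as_rotvec()
    print('pos',p.round(4),'shift cm',d.round(2),'turn',w.round(3),'deg',round(np.degrees(np.linalg.norm(w)),1),'rows',max(np.linalg.norm(d)/4.17,np.degrees(np.linalg.norm(w))/7.16).round(1))
E
python3 - <<'E'
from h import *
t=target(F,50,0,190); print(t[0],t[1].as_euler('xyz',True))
delta(*t)
E
```

```text
[0.52574614 0.21929935 0.35832939] [ 1.55000000e+02 -1.27222187e-14  1.01711257e+02]
pos [0.1226 0.5361 0.2313] shift cm [-46.36 -21.9  -12.7 ] turn [-0.388 -0.249  1.123] deg 69.5 rows 12.7
```

```bash
python3 -m pendant '[[[0,0,-4,0,0,0,60],[0,0,-4,0,0,0,60],[-2,-1,-4,0,0,0,60],[-3,-1.4,-2.5,0,0,0,60],[-3.5,-1.6,0,0,0,0,60]]]'
python3 -m pendant '[[[-3.5,-1.6,0,0,0,0,60],[-3.5,-1.6,0,0,0,0.1,60],[-3.5,-1.6,0,0,0,0.12,60],[-3.3,-1.9,0,0,0,0.12,60],[-3.1,-2.2,0,0,0,0.12,60]]]'
python3 -m pendant '[[[-3,-2.5,0,0,0,0.12,60],[-2.7,-2.8,0,0,0,0.12,60],[-2.4,-3,0,0,0,0.12,60],[-2,-3.2,0,0,0,0.12,60],[-2,-3.2,0,0,0,0.12,60]]]'
python3 - <<'E'
from h import *
delta(*target(F,50,0,190))
E
```

```text
time: 1.62
ee_pos: [0.1919, 0.4781, 0.3703]
tcp_rot: [-179.1, -0.0, 167.6]
wrist_force: [0.9, 0.2, 0.3]
opening: 0.0512
time: 2.03
ee_pos: [0.3246, 0.3356, 0.373]
tcp_rot: [-179.4, 0.4, 140.6]
wrist_force: [1.4, 0.1, -0.2]
opening: 0.0515
time: 2.45
ee_pos: [0.2827, 0.1493, 0.3722]
tcp_rot: [-179.5, 0.8, 104.8]
wrist_force: [0.8, -1.4, 1.0]
opening: 0.0509
pos [0.2827 0.1493 0.3722] shift cm [ 0.6  25.3   1.17] turn [-0.444  0.003  0.055] deg 25.6 rows 6.1
```

```bash
python3 -m pendant '[[[0.1,4,0,0,0,0.05,60],[0.1,4,0,-0.1,0,0,60],[0.1,4,0.6,-0.11,0,0,60],[0.1,4,1.3,-0.11,0,0,60],[0.1,4,1.8,-0.11,0,0,60]]]'
python3 -m pendant '[[[0,3,1.6,0,0,0,60],[0,1,0.3,0,0,0,60],[0,0,0,0,0,0,60]]]'
cat > look.py <<'E'
from h import *
import sys
p,r=pose(); im=save('wrist',sys.argv[1])
delta(*target(F,50,0,190))
for t in sys.argv[2:]:
    print(t,[(np.round(m['uv'],1).tolist(),round(m['confidence'],2)) for m in bot.mark_of('wrist',t)][:4])
for n,P in {'stop':foc(0,0,0),'grip':foc(80,0,88),'notch':foc(115,-14,55),'lens':foc(4,0,0)}.items(): print(n,'pred',wproj(p,r,W(F,P)).round(1))
E
python3 look.py w1.png stop lever_grip notch lens
```

```text
time: 2.87
ee_pos: [0.4734, 0.1865, 0.3726]
tcp_rot: [154.1, 0.6, 100.8]
wrist_force: [-0.0, 0.6, -0.2]
opening: 0.0514
time: 3.12
ee_pos: [0.5185, 0.194, 0.3684]
tcp_rot: [153.9, 0.7, 100.8]
wrist_force: [0.0, 0.5, 0.0]
opening: 0.0514
pos [0.5179 0.1939 0.3684] shift cm [2.36 0.69 1.42] turn [ 0.018  0.018 -0.01 ] deg 1.6 rows 0.7
stop [([214.4, 150.4], 0.58)]
lever_grip [([293.0, 162.2], 0.88), ([74.3, 3.6], 0.53)]
notch [([321.8, 161.2], 0.77)]
lens [([24.9, 129.3], 0.94), ([220.6, 151.8], 0.9), ([243.7, 257.8], 0.75), ([120.7, 355.3], 0.59)]
stop pred [214.5 150.8]
grip pred [294.  164.6]
notch pred [322.5 171.6]
lens pred [217.9 150.7]
```

View pics/w1.png

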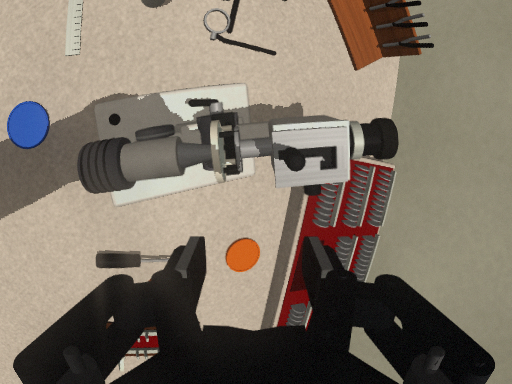

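The wrist picture shows the lens edge-on at (222,152), the lever handle at (293,160), and the J slot in the gate plate with its notch near (322,165). The predictions agree to a few pixels, so I refit the focimeter pose.

```bash
python3 - <<'E'
from h import *
L={'stop':foc(0,0,0),'grip':foc(80,0,88),'notch':foc(115,-14,55),'lens':foc(4,0,0)}
ob=[('stop',214.4,150.4),('grip',293,162.2),('notch',321.8,163),('lens',220.6,151.8)]
p,r=pose()
def res(x): return np.hstack([wproj(p,r,W(x,L[n]))-[u,v] for n,u,v in ob]+[(x-[.56,.2264,.2044])/[.005,.005,.02]])
s=least_squares(res,F,loss='soft_l1',f_scale=2);print(s.x,res(s.x).round(1))
E
```

```text
[0.55955691 0.22668606 0.27806759] [ 0.1  0.3  0.6 -0.7  1.   2.6 -2.7 -1.4 -0.1  0.1  3.7]
```

```bash
python3 - <<'E'
from h import *
p,r=pose()
for F1 in ([.56,.2264,.2044],[.5596,.2267,.278],[.56,.2264,.24]):
    print([wproj(p,r,W(F1,foc(a,0,0))).round(0).tolist() for a in(-170,-100,0,100,170,200)])
    print(' base',[wproj(p,r,W(F1,[x,y,.02])).round(0).tolist() for x,y in((-.13,.085),(.13,.085),(-.13,-.085))], 'plate',[wproj(p,r,W(F1,foc(a,b,55))).round(0).tolist() for a,b in((66,-34),(66,30),(145,30),(145,-34))])
im=cv2.imread('pics/w1.png')[80:220,70:410]
cv2.imwrite('pics/w1c.png',cv2.resize(im,None,fx=2.35,fy=2.35,interpolation=cv2.INTER_CUBIC))
E
```

```text
[[88.0, 157.0], [135.0, 154.0], [215.0, 151.0], [299.0, 150.0], [355.0, 151.0], [376.0, 152.0]]
 base [[103.0, 94.0], [257.0, 88.0], [113.0, 201.0]] plate [[275.0, 191.0], [275.0, 128.0], [352.0, 130.0], [348.0, 190.0]]
[[89.0, 165.0], [136.0, 159.0], [215.0, 151.0], [299.0, 144.0], [355.0, 142.0], [377.0, 141.0]]
 base [[99.0, 100.0], [254.0, 82.0], [117.0, 206.0]] plate [[277.0, 188.0], [273.0, 125.0], [350.0, 122.0], [350.0, 182.0]]
[[88.0, 161.0], [136.0, 157.0], [215.0, 151.0], [299.0, 147.0], [355.0, 147.0], [377.0, 146.0]]
 base [[101.0, 97.0], [256.0, 85.0], [115.0, 203.0]] plate [[276.0, 190.0], [274.0, 127.0], [351.0, 126.0], [349.0, 186.0]]
```

View pics/w1c.png

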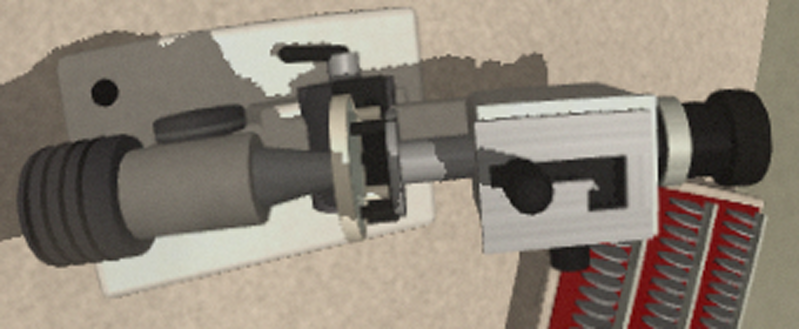

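The plate corners in the crop match a yaw of 0.28. I update the pose and approach the handle.

```bash
sed -i 's/^F=np.*/F=np.array([0.5596,0.2267,0.28])/' h.py; python3 - <<'E'
from h import *
delta(*target(F,80,0,125)); delta(*target(F,80,0,70))
E
```

```text
pos [0.5171 0.1941 0.3701] shift cm [2.65 3.5  8.16] turn [ 0.021  0.05  -0.077] deg 5.4 rows 2.2
pos [0.5171 0.1941 0.3701] shift cm [ 2.92  3.38 13.65] turn [ 0.021  0.05  -0.077] deg 5.4 rows 3.4
```

```bash
python3 -m pendant '[[[0,0,0,0.02,0.05,-0.077,60],[0,0,0,0,0,0,60],[1.5,2,3,0,0,0,60],[1.2,1.5,2.5,0,0,0,60],[0,0,2,0,0,0,60]]]' 40
python3 - <<'E'
from h import *
delta(*target(F,80,0,125)); delta(*target(F,80,0,70))
E
python3 look.py w2.png lever_grip notch stop
```

```text
time: 3.78
ee_pos: [0.5708, 0.2387, 0.3273]
tcp_rot: [154.1, -0.1, 105.7]
wrist_force: [0.9, -0.4, 0.6]
opening: 0.0514
pos [0.5708 0.2387 0.3273] shift cm [-0.85 -0.15  1.61] turn [ 0.017  0.    -0.007] deg 1.0 rows 0.4
pos [0.5708 0.2387 0.3273] shift cm [-0.85 -0.24  7.11] turn [ 0.017  0.    -0.007] deg 1.0 rows 1.7
pos [0.5704 0.2381 0.3217] shift cm [-0.82 -2.79 -5.39] turn [ 0.01   0.001 -0.006] deg 0.7 rows 1.5
lever_grip [([252.4, 225.3], 0.96)]
notch [([291.2, 225.8], 0.64), ([132.5, 8.7], 0.62)]
stop [([171.3, 198.0], 0.94)]
stop pred [172.4 195. ]
grip pred [252.6 228.4]
notch pred [294.1 228. ]
lens pred [176.1 195. ]
```

View pics/w2.png

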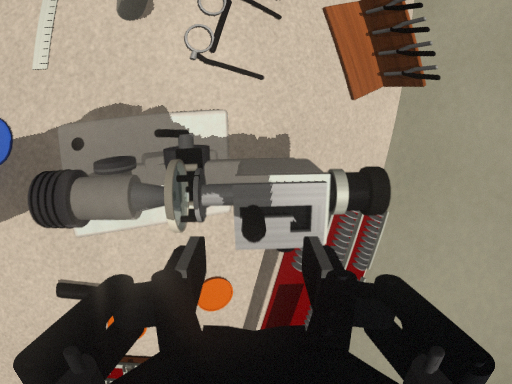

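The handle is at (252,225) and the prediction is within 3 px. I align and descend.

```bash
python3 -m pendant '[[[-0.8,-0.15,0.5,0.015,0,-0.006,60],[0,0,0.5,0,0,0,60],[0,0,0,0,0,0,60]]]'
python3 - <<'E'
from h import *
delta(*target(F,80,0,70))
E
```

```text
time: 4.23
ee_pos: [0.573, 0.2285, 0.3221]
tcp_rot: [154.8, 0.0, 106.0]
wrist_force: [0.6, -0.0, -1.0]
opening: 0.0509
pos [0.573  0.2285 0.3221] shift cm [0.2  0.13 6.67] turn [ 0.003  0.001 -0.   ] deg 0.2 rows 1.6
```

```bash
python3 -m pendant '[[[0.2,0.1,2.2,0,0,0,60],[0,0,2.2,0,0,0,60],[0,0,1.3,0,0,0,60],[0,0,0,0,0,0,60]]]'
python3 - <<'E'
from h import *
delta(*target(F,80,0,70)); print(bot.get_obs()['wrist_force'])
E
```

```text
time: 4.57
ee_pos: [0.5982, 0.2361, 0.2752]
tcp_rot: [154.3, -0.0, 105.8]
wrist_force: [-0.1, 0.2, -0.1]
opening: 0.0512
pos [0.5982 0.2361 0.2752] shift cm [ 0.16 -0.27  1.31] turn [ 0.012  0.001 -0.004] deg 0.7 rows 0.3
[-0.06285743  0.18494914 -0.08588287]
```

```bash
python3 -m pendant '[[[0.15,-0.25,1,0.01,0,0,60],[0,0,0.2,0,0,0,60],[0,0,0,0,0,0,0],[0,0,0,0,0,0,0],[0,0,0,0,0,0,0]]]' 40
python3 -m pendant '[[[0,0,0,0,0,0,0],[0,0,0,0,0,0,0],[0,0,0,0,0,0,0],[0,0,0,0,0,0,0]]]'
python3 - <<'E'
from h import *
delta(*target(F,80,0,70)); print(bot.get_obs()['wrist_force'])
E
```

```text
time: 4.98
ee_pos: [0.6008, 0.238, 0.2666]
tcp_rot: [154.7, -0.1, 105.7]
wrist_force: [6.6, 1.4, 5.3]
opening: 0.0158
time: 5.32
ee_pos: [0.601, 0.238, 0.2668]
tcp_rot: [154.7, -0.0, 105.7]
wrist_force: [2.5, 0.8, -2.4]
opening: 0.0156
pos [0.601  0.238  0.2668] shift cm [ 0.05 -0.19  0.41] turn [ 0.005  0.002 -0.005] deg 0.4 rows 0.1
[ 2.46034005  0.75058493 -2.3568493 ]
```

```bash
cat > st.py <<'E'
from h import *
p,r=pose(); o=bot.get_obs()
M=W([0,0,F[2]],np.stack([A_,B_,C_],1)); q=p-W(F,foc(0,0,0))
print('abc mm',(M.T@q*1000).round(1),'F abc',(M.T@o['wrist_force']).round(1),'open',o['opening'],o['time'])
t=target(F,0,0,0)[1]; print('turn from nominal',(t.inv()*r).as_rotvec().round(3))
E
python3 -m pendant '[[[0,0.8,0,0,0,0,0],[0,0.8,0,0,0,0,0],[0,0.8,0,0,0,0,0],[0,0.5,0,0,0,0,0],[0,0,0,0,0,0,0]]]'
python3 st.py
```

```text
time: 5.73
ee_pos: [0.6222, 0.2446, 0.2766]
tcp_rot: [155.5, -0.1, 105.8]
wrist_force: [-4.8, -1.8, -0.7]
opening: 0.0154
abc mm [ 1.061e+02 -1.000e-01  7.360e+01] F abc [-4.9 -0.4  1.6] open 0.01540662939316773 5.7333
turn from nominal [ 0.009 -0.001  0.004]
```

```bash
python3 -m pendant '[[[0,0.7,0,0,0,0,0],[0,0.7,0,0,0,0,0],[0,0.3,0,0,0,0,0],[0,0.2,0,0,0,0,0]]]'
python3 st.py
python3 -m pendant '[[[0,0.3,0,0,0,0,0],[0,0.3,0,0,0,0,0],[0,0.2,0,0,0,0,0]]]'; python3 st.py
```

```text
time: 6.07
ee_pos: [0.635, 0.2484, 0.2826]
tcp_rot: [156.3, -0.0, 105.9]
wrist_force: [-10.0, -3.0, -2.3]
opening: 0.0158
abc mm [120.9   0.   73.4] F abc [-10.4  -0.1   2.3] open 0.015751151624890977 6.0667
turn from nominal [ 0.022 -0.     0.002]
time: 6.32
ee_pos: [0.6391, 0.2497, 0.2846]
tcp_rot: [156.8, -0.0, 106.0]
wrist_force: [-8.0, -3.5, -1.9]
opening: 0.0154
abc mm [1.256e+02 1.000e-01 7.340e+01] F abc [-8.6 -1.2  2. ] open 0.015384122940050269 6.3167
turn from nominal [ 0.032 -0.     0.002]
```

```bash
python3 -m pendant '[[[-0.37,0.03,0,-0.01,0.05,0,0],[-0.37,0.03,0,-0.01,0.05,0,0],[-0.37,0.03,0,-0.01,0.05,0,0]]]'
python3 st.py
```

```text
time: 6.57
ee_pos: [0.6403, 0.2405, 0.2836]
tcp_rot: [155.3, -8.0, 109.7]
wrist_force: [-8.1, -3.7, -2.9]
opening: 0.0158
abc mm [123.9  -9.1  73.1] F abc [-9.2 -1.3  1.1] open 0.015825312936046446 6.5667
turn from nominal [0.009 0.154 0.001]
```

```bash
python3 -m pendant '[[[-0.4,0.05,0,0,0.045,0,0],[-0.4,0.05,0,0,0.045,0,0],[-0.3,0.05,0,0,0.03,0,0]]]'
python3 st.py
```

```text
time: 6.82
ee_pos: [0.6421, 0.229, 0.2804]
tcp_rot: [155.1, -14.7, 112.7]
wrist_force: [-8.0, -0.1, -2.2]
opening: 0.0157
abc mm [121.2 -20.6  70.8] F abc [-7.9  2.1  1.3] open 0.015677919050964294 6.8167
turn from nominal [0.017 0.281 0.003]
```

```bash
python3 -m pendant '[[[0,-0.15,0,0,0,0,0],[0,-0.15,0,0,0,0,0],[0,-0.15,0,0,0,0,0]]]'
python3 st.py
```

```text
time: 7.07
ee_pos: [0.6382, 0.227, 0.2785]
tcp_rot: [155.3, -15.0, 112.7]
wrist_force: [11.6, 8.3, -4.0]
opening: 0.0156
abc mm [116.5 -21.5  70.9] F abc [10.4  4.8 -9.3] open 0.015551646841760526 7.0667
turn from nominal [0.02  0.285 0.005]
```

The force along a flipped to +10 N at a≈117, so the stem is seated in the notch bottom. I release.

```bash
python3 -m pendant '[[[0.05,0.05,0,0,0,0,0],[0,0,0,0,0,0,0],[0,0,0,0,0,0,40],[0,0,0,0,0,0,40],[0,0,0,0,0,0,40]]]'
python3 st.py
python3 -m pendant '[[[0,0,0,0,0,0,45],[0,0,-1.5,0,0,0,45],[0,0,-2,0,0,0,45],[0,0,-2,0,0,0,45],[0,0,0,0,0,0,45]]]'
python3 st.py; python3 look.py w3.png lever_grip notch stop lens
```

```text
time: 7.48
ee_pos: [0.6393, 0.228, 0.2801]
tcp_rot: [155.2, -14.9, 112.7]
wrist_force: [0.8, -0.4, 0.4]
opening: 0.0341
abc mm [118.4 -20.8  71.8] F abc [ 0.7 -0.6  0.1] open 0.03413597357197186 7.4833
turn from nominal [0.018 0.285 0.004]
time: 7.9
ee_pos: [0.6226, 0.2067, 0.33]
tcp_rot: [155.2, -14.9, 112.8]
wrist_force: [0.6, 0.4, 1.9]
opening: 0.0389
abc mm [119.6 -36.7 126.3] F abc [1.4 0.2 1.4] open 0.03887624087596365 7.9
turn from nominal [0.018 0.285 0.004]
pos [0.6229 0.207  0.328 ] shift cm [ 5.29 -7.04 -5.14] turn [-0.02  -0.285 -0.004] deg 16.4 rows 2.4
lever_grip [([251.0, 219.4], 0.58)]
notch [([253.6, 200.7], 0.65)]
stop [([145.6, 189.0], 0.48)]
lens []
stop pred [138.7 188.9]
grip pred [197.2 185.2]
notch pred [251.2 204.9]
lens pred [142.2 188.9]
```

View pics/w3.png

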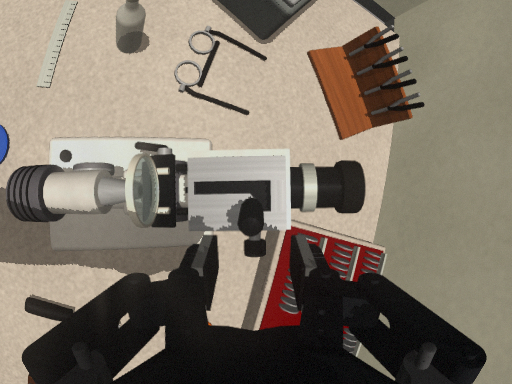

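The lever is leaned into the notch at (251,219) and stays there. The slot is empty and the lens is still on the stop at (143,190). I move over the lens.

```bash
python3 -m pendant '[[[0,0,-1,0,-0.1,0,40],[0,-1,-0.5,-0.01,-0.1,0,40],[1,-3,0,-0.01,-0.085,0,40],[1,-3.5,0,0,0,0,40],[0.5,-3.5,0,0,0,0,40]]]'
python3 st.py
python3 - <<'E'
from h import *
delta(*target(F,4,0,75))
E
```

```text
time: 8.57
ee_pos: [0.5168, 0.1985, 0.2854]
tcp_rot: [155.5, 0.6, 105.4]
wrist_force: [-0.2, -0.8, 1.1]
opening: 0.0343
abc mm [  6.5 -15.3 129.8] F abc [ 0.1 -0.7  1.2] open 0.03430025756074394 8.5667
turn from nominal [ 0.009 -0.014  0.006]
pos [0.5168 0.1985 0.2854] shift cm [ 1.6  -0.21  5.46] turn [-0.009  0.014 -0.006] deg 1.0 rows 1.4
```

```bash
python3 -m pendant '[[[1.5,-0.2,1.5,-0.009,0.014,-0.006,40],[0,0,2,0,0,0,40],[0,0,1.5,0,0,0,40],[0,0,0,0,0,0,40]]]'
python3 st.py; python3 look.py w4.png stop lens
python3 - <<'E'
import cv2
im=cv2.imread('pics/w4.png'); cv2.imwrite('pics/w4c.png',cv2.resize(im[110:300,150:350],None,fx=3.5,fy=3.1))
E
```

```text
time: 8.9
ee_pos: [0.5239, 0.22, 0.2324]
tcp_rot: [155.2, 0.0, 106.4]
wrist_force: [-0.2, -0.1, 0.1]
opening: 0.0345
abc mm [-4.3  3.5 76.4] F abc [-0.1 -0.1  0.1] open 0.034450402822085 8.9
turn from nominal [ 0.003  0.002 -0.005]
pos [0.5238 0.2199 0.2337] shift cm [ -0.34   5.35 -11.25] turn [-0.003 -0.002  0.005] deg 0.4 rows 3.0
stop [([261.0, 212.6], 0.67), ([136.7, 314.9], 0.23)]
lens [([262.3, 313.8], 0.94), ([267.6, 213.2], 0.92), ([161.2, 351.5], 0.88)]
stop pred [261.3 211.2]
grip pred [408.8 262.9]
notch pred [425.9 255.1]
lens pred [266.4 211.2]
```

View pics/w4c.png

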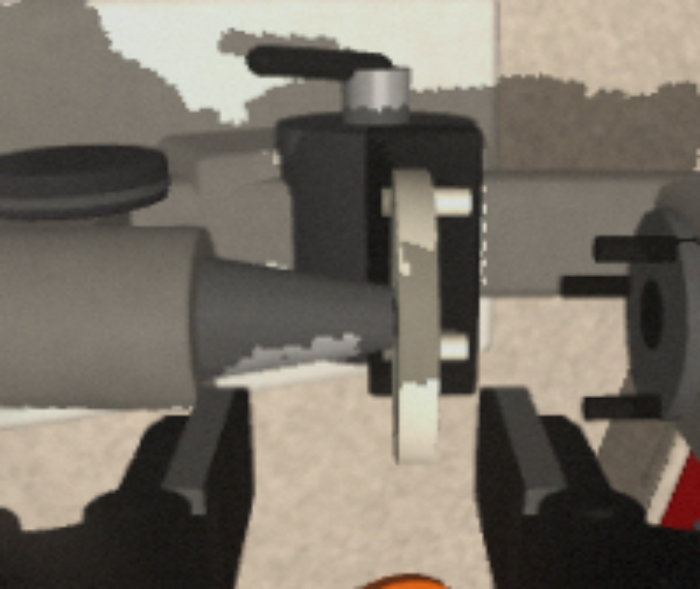

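```bash
python3 -m pendant '[[[-0.3,0.9,0.5,0,0,0.005,40],[0,0,1,0,0,0,40],[0,0,0.5,0,0,0,40],[0,0,0,0,0,0,40]]]'
python3 st.py
```

```text
time: 9.38
ee_pos: [0.5447, 0.2218, 0.2249]
tcp_rot: [154.7, -0.2, 106.0]
wrist_force: [-0.5, 0.5, 0.1]
opening: 0.0342
abc mm [11.1 -0.5 60.9] F abc [-0.2  0.7  0.2] open 0.03424855104865112 9.3833
turn from nominal [-0.006  0.002  0.002]
```

```bash
python3 -m pendant '[[[0,-0.6,0,0.005,0,0,40],[0,0,0,0,0,0,40]]]' >/dev/null; python3 st.py
python3 -m pendant '[[[0,0,1.5,0,0,0,40],[0,0,0,0,0,0,40]]]' >/dev/null; python3 st.py
```

```text
abc mm [ 4.5 -0.9 60.2] F abc [0.5 0.3 0.3] open 0.034124100842093275 9.55
turn from nominal [0.001 0.002 0.003]
abc mm [ 4.4 -0.9 45.6] F abc [-0.4 -0.7 -0.7] open 0.034264392089267535 9.7167
turn from nominal [0.    0.002 0.003]
```

```bash
python3 -m pendant '[[[0.1,0,1.5,0,0,0,40],[0,0,1.3,0,0,0,40],[0,0,0,0,0,0,40]]]' >/dev/null; python3 st.py
python3 look.py w5.png lens >/dev/null
python3 -c "
import cv2
im=cv2.imread('pics/w5.png'); cv2.imwrite('pics/w5c.png',cv2.resize(im[130:330,150:380],None,fx=2.6,fy=2.6))"
```

```text
abc mm [ 5.   0.3 18.6] F abc [-1.1 -0.  -0.4] open 0.0345503151786588 9.9667
turn from nominal [-0.002  0.002  0.003]
```

View pics/w5c.png

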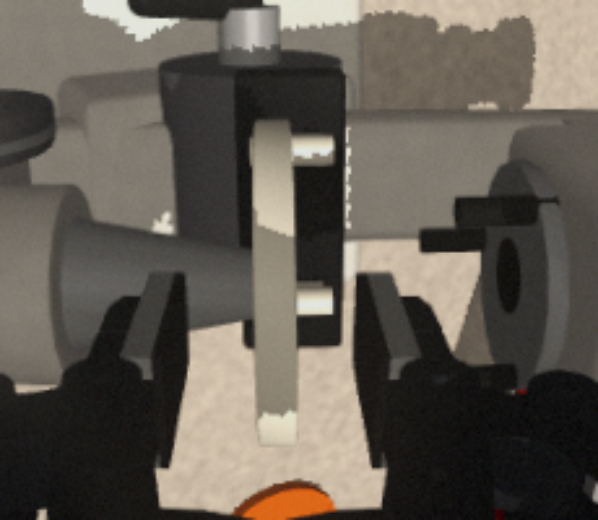

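The fingers straddle the lens evenly. The tips are at columns 187 and 357 and the lens at 275. I go 3 mm lower and close.

```bash
python3 -m pendant '[[[0,0,0.35,0,0,0,40],[0,0,0,0,0,0,0],[0,0,0,0,0,0,0],[0,0,0,0,0,0,0],[0,0,0,0,0,0,0]]]' 35; python3 st.py
python3 -m pendant '[[[0,0,0,0,0,0,0],[0,0,0,0,0,0,0]]]' ; python3 st.py
```

```text
time: 10.48
ee_pos: [0.5582, 0.2267, 0.1859]
tcp_rot: [154.6, -0.2, 106.0]
wrist_force: [-0.9, 0.7, -0.5]
opening: 0.0069
abc mm [ 7.6  0.4 19.5] F abc [-0.8  0.9 -0.1] open 0.006938238387873066 10.4833
turn from nominal [-0.007  0.003  0.003]
time: 10.65
ee_pos: [0.5581, 0.2267, 0.1862]
tcp_rot: [154.6, -0.2, 106.0]
wrist_force: [0.4, 0.6, -1.0]
opening: 0.007
abc mm [ 7.6  0.4 19.8] F abc [ 0.1  0.4 -1.2] open 0.006957750586875818 10.65
turn from nominal [-0.007  0.003  0.003]
```

```bash
python3 -m pendant '[[[0,0.1,-1,0,0,0,0],[0,0.05,-2,0,0,0,0],[0,0,-3,0,0,0,0],[0,0,-3.5,0,0,0,0],[0,0,-3.5,0,0,0,0]]]'; python3 st.py
python3 look.py w6.png lens lever_grip notch
python3 -c "
import cv2
im=cv2.imread('pics/w6.png'); cv2.imwrite('pics/w6c.png',im)"
```

```text
time: 11.07
ee_pos: [0.5028, 0.2098, 0.3011]
tcp_rot: [155.3, -0.1, 105.9]
wrist_force: [1.1, 0.0, 0.2]
opening: 0.0069
abc mm [  3.8  -0.6 148.4] F abc [ 1.  -0.3 -0.3] open 0.006868305122124059 11.0667
turn from nominal [0.006 0.001 0.003]
pos [0.5022 0.2098 0.3099] shift cm [ 0.06  4.31 -3.33] turn [ 0.004 -0.002 -0.003] deg 0.3 rows 1.3
lens [([253.1, 240.1], 0.89), ([31.3, 129.9], 0.88), ([172.3, 323.5], 0.72), ([259.8, 289.2], 0.52)]
lever_grip [([392.6, 235.1], 0.73)]
notch [([379.8, 208.8], 0.87)]
stop pred [252.1 183.7]
grip pred [357.6 212.3]
notch pred [380.3 214.4]
lens pred [256.1 183.7]
```

View pics/w6c.png

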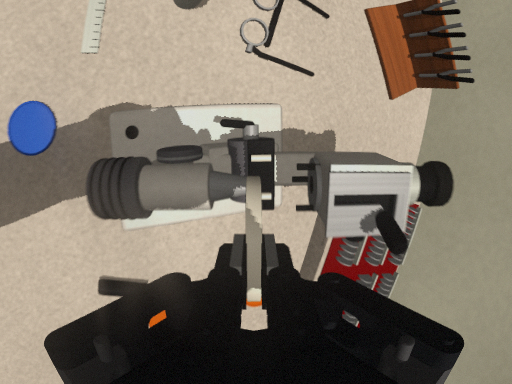

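The lens is out and held at (253,240), and the lever is still latched at (393,235). I carry it over the rack.

```bash
cat >> h.py <<'E'
RK=np.array([.528,-.190,-.08])
def rt(x,y,z): # tool down, y along rack x
    M=np.stack([W([0,0,RK[2]],v) for v in ([0,1,0],[1,0,0],[0,0,-1])],1)
    return W(RK,[x,y,z]),R.from_matrix(M)
E
python3 - <<'E'
from h import *
delta(*rt(-.024,0,.25))
p,r=pose();print(wproj(p,r,p+r.apply([0,0,.0198])))
E
```

```text
pos [0.504  0.2103 0.3017] shift cm [-38.33 -12.04  -0.  ] turn [ 0.429 -0.08   0.352] deg 32.1 rows 9.6
[256.01011282 236.73986474]
```

```bash
python3 -m pendant '[[[-3,-0.8,-0.5,0.1,0,0.05,0],[-3.7,-1,-0.5,0.1,-0.02,0.06,0],[-3.7,-1,-0.3,0.1,-0.02,0.06,0],[-3.7,-1,0,0.1,-0.02,0.06,0],[-3.7,-0.8,0,0.03,-0.02,0.06,0]]]'
python3 -c "
from h import *
delta(*rt(-.024,0,.25))"
```

```text
time: 11.68
ee_pos: [0.4801, 0.0261, 0.2944]
tcp_rot: [-178.5, 1.4, 89.2]
wrist_force: [3.1, 0.9, -1.4]
opening: 0.0069
pos [0.4801 0.0261 0.2944] shift cm [-21.27   2.82   4.89] turn [-0.025  0.025  0.066] deg 4.3 rows 5.3
```

```bash
python3 -m pendant '[[[-3.8,0.4,0,-0.02,0.02,0.06,0],[-3.8,0.5,0,0,0,0,0],[-3.8,0.6,0,0,0,0,0],[-3.8,0.6,0,0,0,0,0],[-3,0.5,0,0,0,0,0]]]' >/dev/null
python3 -m pendant '[[[-1.5,0,1,0,0,0,0],[0,0,1,0,0,0,0],[0,0,0,0,0,0,0]]]'
python3 - <<'E'
from h import *
delta(*rt(-.024,0,.25))
p,r=pose(); save('wrist','w7.png')
for t in('rack','groove','lens'): print(t,[(np.round(m['uv'],1).tolist(),round(m['confidence'],2)) for m in bot.mark_of('wrist',t)][:6])
for n,P in {'rack':[0,0,0],'groove':[-.024,0,.045],'a':[-.072,0,.045],'b':[.024,0,.045],'c':[.072,0,.045],'1':[.103,.047,.006],'2':[.103,-.047,.006],'3':[-.103,.047,.006],'4':[-.103,-.047,.006]}.items(): print(n,wproj(p,r,W(RK,P)).round(0))
E
```

```text
time: 12.35
ee_pos: [0.491, -0.1891, 0.2595]
tcp_rot: [-178.2, 0.2, 84.9]
wrist_force: [-0.6, 1.3, -1.2]
opening: 0.0068
pos [ 0.491  -0.1891  0.2595] shift cm [0.22 1.32 0.91] turn [-0.031  0.003 -0.009] deg 1.9 rows 0.4
rack [([286.4, 163.6], 0.57)]
groove [([274.4, 171.0], 0.59)]
lens [([307.7, 171.3], 0.8), ([404.4, 19.7], 0.79), ([295.8, 70.5], 0.71), ([229.3, 170.3], 0.7), ([346.7, 168.5], 0.64), ([254.9, 239.0], 0.57)]
rack [287. 162.]
groove [271. 168.]
a [231. 169.]
b [310. 169.]
c [347. 169.]
1 [363. 130.]
2 [358. 196.]
3 [211. 129.]
4 [213. 196.]
```

View pics/w7.png

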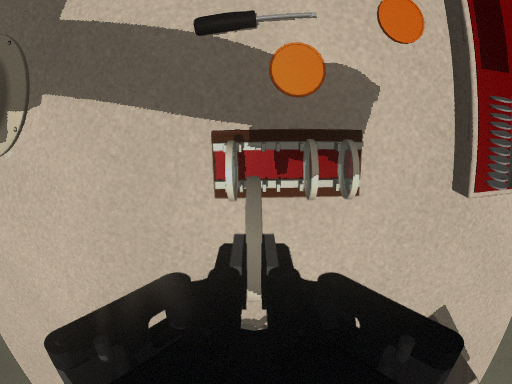

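The rack is well in view with its corners at (213,131), (361,130), (362,197) and (216,198). The free groove is at about (271,170), between the lenses at 230 and 308. I refine the rack's pose.

```bash
python3 - <<'E'
from h import *
p,r=pose()
# pose drifts little since the picture
ob=[([-.072,0,.045],229.3,170.3),([.024,0,.045],307.7,171.3),([.072,0,.045],346.7,168.5),([.103,.047,.006],361,130),([.103,-.047,.006],362,197),([-.103,.047,.006],213,131),([-.103,-.047,.006],216,198),([0,0,0],286.4,163.6)]
P0=np.array([0.491,-0.1891,0.2595]); r0=R.from_euler('xyz',[-178.2,.2,84.9],degrees=True)
for P,rr in((P0,r0),(p,r)):
    f=lambda x: np.hstack([wproj(P,rr,W(x,q))-[u,v] for q,u,v in ob])
    s=least_squares(f,RK,loss='soft_l1'); print(s.x.round(4),f(s.x).round(1)); 
print(p,r.as_euler('xyz',True))
k=wproj(p,r,p+r.apply([0,0.0,.02])); print('lens centre pred',k,wproj(p,r,p+r.apply([0,-.003,.02])))
E
```

```text
[ 0.5272 -0.1915 -0.0648] [ 1.5  0.4  1.4 -1.7 -0.   1.   0.6  0.2 -3.8 -0.6 -3.4  0.1 -2.7  0.4
  0.5 -0.4]
[ 0.5299 -0.1909 -0.0619] [ 2.6  0.3  1.7 -1.7 -0.2  1.   0.2  0.5 -4.2 -1.  -2.4  0.3 -1.8  0.1
  0.8 -0.4]
[ 0.49181643 -0.18747175  0.26304126] [-178.45746032    0.26395683   85.10763481]
lens centre pred [255.50476334 236.3404202 ] [250.43671613 236.33864845]
```

```bash
sed -i 's/^RK=.*/RK=np.array([.5285,-.191,-.064])/' h.py; python3 -c "
from h import *
delta(*rt(-.024,0,.165))"
```

```text
pos [ 0.4918 -0.1875  0.263 ] shift cm [-0.04  1.55  9.77] turn [-0.027  0.004 -0.021] deg 2.0 rows 2.4
```

```bash
python3 -m pendant '[[[0,0.8,2.5,-0.027,0.004,-0.02,0],[0,0.4,2.5,0,0,0,0],[0,0,2.5,0,0,0,0],[0,0,0.7,0,0,0,0],[0,0,0,0,0,0,0]]]'
python3 -m pendant '[[[0,0,0,0,0,0,0],[0,0,0,0,0,0,0]]]'
python3 - <<'E'
from h import *
p,r=pose(); save('wrist','w8.png'); print(p,pose()[0],r.as_euler('xyz',True))
for t in('rack','groove','lens'): print(t,[(np.round(m['uv'],1).tolist(),round(m['confidence'],2)) for m in bot.mark_of('wrist',t)][:6])
for n,P in {'rack':[0,0,0],'groove':[-.024,0,.045],'a':[-.072,0,.045],'b':[.024,0,.045],'c':[.072,0,.045],'1':[.103,.047,.006],'2':[.103,-.047,.006],'3':[-.103,.047,.006],'4':[-.103,-.047,.006]}.items(): print(n,wproj(p,r,W(RK,P)).round(0))
delta(*rt(-.024,0,.065))
E
```

```text
time: 12.97
ee_pos: [0.5064, -0.1835, 0.1837]
tcp_rot: [179.4, 0.1, 86.8]
wrist_force: [-0.5, 0.7, -0.9]
opening: 0.0065
time: 13.13
ee_pos: [0.5068, -0.1824, 0.186]
tcp_rot: [179.3, 0.1, 86.9]
wrist_force: [-0.6, -0.1, -0.4]
opening: 0.0071
[ 0.50678612 -0.18236472  0.18595851] [ 0.50695718 -0.18250394  0.1863467 ] [1.79329205e+02 1.48344764e-01 8.68851052e+01]
rack [([272.0, 182.2], 0.91)]
groove [([249.5, 191.8], 0.6)]
lens [([255.0, 238.0], 0.84), ([413.7, 14.2], 0.78), ([202.7, 191.0], 0.75), ([288.9, 68.0], 0.64), ([343.4, 192.2], 0.62), ([300.2, 190.8], 0.58)]
rack [272. 182.]
groove [251. 192.]
a [203. 192.]
b [299. 193.]
c [345. 193.]
1 [363. 144.]
2 [356. 222.]
3 [180. 141.]
4 [184. 221.]
pos [ 0.5068 -0.1829  0.1857] shift cm [-0.64 -0.34 12.07] turn [0.012 0.003 0.009] deg 0.9 rows 2.9
```

View pics/w8.png

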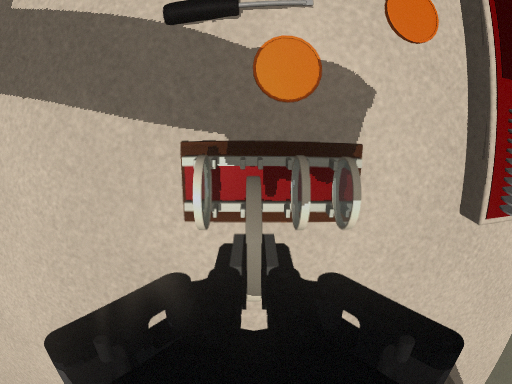

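The predictions agree to about 1 px. I align, then lower in stages.

```bash
cat > rk.py <<'E'
from h import *
delta(*rt(-.024,0,.065)); o=bot.get_obs(); print('F',o['wrist_force'].round(1),'open',round(o['opening'],4),o['time'])
E
python3 -m pendant '[[[-0.6,-0.3,1.5,0.012,0,0.01,0],[0,0,3,0,0,0,0],[0,0,2.5,0,0,0,0],[0,0,0,0,0,0,0],[0,0,0,0,0,0,0]]]'>/dev/null; python3 rk.py
```

```text
pos [ 0.5038 -0.1913  0.1131] shift cm [0.21 0.06 4.81] turn [ 0.001  0.004 -0.005] deg 0.4 rows 1.2
F [ 0.  -0.7  0.1] open 0.007 13.75
```

```bash
python3 -m pendant '[[[0.2,0.05,1.2,0,0,0,0],[0,0,1,0,0,0,0],[0,0,0,0,0,0,0]]]'>/dev/null; python3 rk.py
python3 -m pendant '[[[0,0,0.8,0,0,0,0],[0,0,0.5,0,0,0,0],[0,0,0,0,0,0,0]]]'>/dev/null; python3 rk.py
```

```text
pos [ 0.505  -0.1901  0.0911] shift cm [ 0.07 -0.05  2.61] turn [ 0.002  0.005 -0.006] deg 0.4 rows 0.6
F [-1.2  0.8 -0.1] open 0.0071 14.0
pos [ 0.5057 -0.1904  0.078 ] shift cm [ 0.09 -0.12  1.29] turn [ 0.004  0.005 -0.005] deg 0.5 rows 0.3
F [-1.1  0.  -0.6] open 0.0068 14.25
```

```bash
python3 -m pendant '[[[0.05,-0.1,0.4,0,0,0,0],[0,0,0.3,0,0,0,0],[0,0,0,0,0,0,0]]]'>/dev/null; python3 rk.py
python3 -m pendant '[[[0,0,0.3,0,0,0,0],[0,0,0.2,0,0,0,0],[0,0,0,0,0,0,0]]]'>/dev/null; python3 rk.py
```

```text
pos [ 0.505  -0.1898  0.0708] shift cm [ 0.04 -0.05  0.58] turn [ 0.005  0.006 -0.005] deg 0.5 rows 0.1
F [-0.4 -0.4 -0.6] open 0.0072 14.5
pos [ 0.5053 -0.1899  0.066 ] shift cm [ 0.04 -0.08  0.1 ] turn [ 0.006  0.006 -0.005] deg 0.6 rows 0.1
F [-0.3  1.1  0.8] open 0.0072 14.75
```

```bash
for i in 1; do python3 -m pendant '[[[0,0,0.15,0,0,0,0],[0,0,0,0,0,0,0]]]'>/dev/null; python3 rk.py
python3 -m pendant '[[[0,0,0.15,0,0,0,0],[0,0,0,0,0,0,0]]]'>/dev/null; python3 rk.py; done
```

```text
pos [ 0.5059 -0.1898  0.0657] shift cm [ 0.03 -0.13  0.07] turn [ 0.008  0.006 -0.005] deg 0.6 rows 0.1
F [-1.   1.3  0.2] open 0.007 14.9167
pos [ 0.5066 -0.1895  0.0655] shift cm [-0.01 -0.2   0.04] turn [ 0.01   0.005 -0.005] deg 0.7 rows 0.1
F [-0.1  2.1  0.4] open 0.0072 15.0833
```

```bash
python3 -m pendant '[[[0,-0.1,0.35,-0.01,0,0,0]]]'>/dev/null; python3 rk.py; python3 -m pendant '[[[0,0,0,0,0,0,0],[0,0,0,0,0,0,0]]]'>/dev/null; python3 rk.py
python3 - <<'E'
from h import *
save('wrist','w9.png')
for c in('wrist','top','scene'):
    save(c,'z.png'); print(c,[(np.round(m['uv'],1).tolist(),round(m['confidence'],2)) for m in bot.mark_of(c,'lens')][:7])
p,r=pose()
for x in(-72,-24,24,72): print(x,wproj(p,r,W(RK,[x/1e3,0,.045])).round(1),proj('top',[W(RK,[x/1e3,0,.045])]).round(1),proj('scene',[W(RK,[x/1e3,0,.045])]).round(1))
E
```

```text
pos [ 0.507  -0.1892  0.0641] shift cm [-0.05 -0.24 -0.09] turn [ 0.023  0.005 -0.004] deg 1.4 rows 0.2
F [-5.  10.7 36.2] open 0.0071 15.1667
pos [ 0.5074 -0.1891  0.0653] shift cm [-0.06 -0.28  0.02] turn [ 0.026  0.005 -0.004] deg 1.5 rows 0.2
F [-0.9  0.6  1.5] open 0.0066 15.3333
wrist [([394.4, 231.5], 0.85), ([167.4, 235.3], 0.79), ([254.5, 237.8], 0.65), ([327.6, 238.4], 0.58), ([304.3, 35.8], 0.56)]
top [([205.6, 260.9], 0.93), ([265.6, 149.9], 0.84), ([287.7, 193.6], 0.73)]
scene [([283.1, 266.8], 0.92), ([202.6, 248.5], 0.74), ([240.3, 240.9], 0.66), ([199.1, 239.2], 0.61), ([265.1, 163.8], 0.55), ([208.0, 264.5], 0.51), ([194.8, 227.3], 0.5)]
-72 [170.7 237.1] [[321.9 216.1]] [[194.4 229.2]]
-24 [250.  237.1] [[322.7 202.7]] [[199.8 239.4]]
24 [328.8 235.1] [[323.6 189.6]] [[205.4 250. ]]
72 [397.6 231.8] [[324.4 176.6]] [[211.2 261. ]]
```

View pics/w9.png

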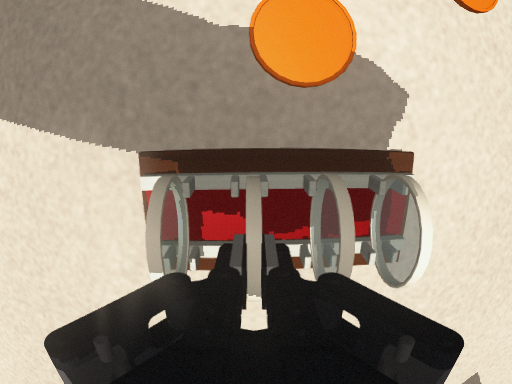

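The lens stands between the fins of the free groove. It is at column 254 with the fins at 234 and 275. The reaction was 36 N when I pressed, and the lens's centre height comes to about 45 mm. I release and retreat.

```bash
python3 -m pendant '[[[0,0,0,0,0,0,0],[0,0,0,0,0,0,15],[0,0,0,0,0,0,25],[0,0,0,0,0,0,28],[0,0,0,0,0,0,28]]]'; python3 -m pendant '[[[0,0,-0.5,0,0,0,28],[0,0,-1.5,0,0,0,28],[0,0,-3,0,0,0,28],[0,0,-4,0,0,0,28],[0,0,-3,0,0,0,28]]]'; python3 -m pendant '[[[0,0,-1,0,0,0,28],[0,0,0,0,0,0,28],[0,0,0,0,0,0,28]]]'; python3 - <<'E'
from h import *
p,r=pose(); save('wrist','w10.png'); q=pose()[0]; print(p,q)
for c in('wrist','top','scene'):
    save(c,'z%s.png'%c); print(c,[(np.round(m['uv'],1).tolist(),round(m['confidence'],2)) for m in bot.mark_of(c,'lens')][:7])
print([(m['uv'],m['confidence']) for m in bot.mark_of('scene','lever_grip')],proj('scene',[W(F,foc(115,-21.8,85))]))
for x in(-72,-24,24,72): print(x,wproj(p,r,W(RK,[x/1e3,0,.045])).round(1),proj('top',[W(RK,[x/1e3,0,.045])]).round(1),proj('scene',[W(RK,[x/1e3,0,.045])]).round(1))
a=cv2.imread('pics/w10.png')[60:300,100:440]; b=cv2.imread('pics/zscene.png')[130:290,170:380]
cv2.imwrite('pics/fin.png',np.vstack([cv2.resize(a,(425,300)),cv2.resize(b,(425,300))]))
E
```

```text
time: 16.1
ee_pos: [0.5069, -0.1894, 0.0634]
tcp_rot: [178.7, 0.3, 86.1]
wrist_force: [-0.3, -0.8, -0.3]
opening: 0.0237
time: 16.52
ee_pos: [0.5002, -0.1873, 0.1796]
tcp_rot: [179.5, 0.0, 86.1]
wrist_force: [1.0, -1.0, 0.8]
opening: 0.0237
time: 16.77
ee_pos: [0.5021, -0.1882, 0.1972]
tcp_rot: [179.0, 0.2, 86.1]
wrist_force: [1.3, 0.3, -0.4]
opening: 0.0236
[ 0.50209489 -0.18816981  0.19719454] [ 0.5019525  -0.18808456  0.19673698]
wrist [([299.9, 188.1], 0.94), ([206.0, 185.4], 0.93), ([343.7, 181.5], 0.84), ([407.9, 9.2], 0.62), ([288.4, 63.3], 0.62)]
top [([200.3, 261.1], 0.7), ([324.9, 174.7], 0.58), ([285.0, 189.7], 0.58), ([264.2, 150.0], 0.5)]
scene [([240.4, 242.0], 0.81), ([281.3, 265.7], 0.75), ([267.0, 166.9], 0.69), ([210.4, 265.3], 0.68), ([193.4, 226.9], 0.61), ([202.6, 247.5], 0.57), ([200.0, 239.6], 0.55)]
[([330.4, 171.9], 0.62), ([330.2, 166.0], 0.57), ([201.1, 239.5], 0.46)] [[329.76895303 167.62418485]]
-72 [207.6 183.9] [[321.9 216.1]] [[194.4 229.2]]
-24 [254.5 183.4] [[322.7 202.7]] [[199.8 239.4]]
24 [301.2 183.1] [[323.6 189.6]] [[205.4 250. ]]
72 [345.4 183. ] [[324.4 176.6]] [[211.2 261. ]]
```

The viewer's limit is reached, so I check numerically with masks.

```bash
python3 - <<'E'
from h import *
p,r=pose(); save('wrist','w11.png')
print([(np.round(m['extent']).tolist(),int(m['pixels'].sum()),round(m['confidence'],2)) for m in bot.masks_of('wrist','lens')])
im=cv2.imread('pics/w11.png',0); print(im[150:225:8,240:272:2])
for z in(.045,): print([[wproj(p,r,W(RK,[x,y,.045])).round(0).tolist() for y in(.0375,-.0375)] + [wproj(p,r,W(RK,[x,0,.0825])).round(0).tolist()] for x in(-.072,-.024,.024)])
o=bot.get_obs(); print(o['wrist_force'].round(1),o['time'])
E
```

```text
[([332.0, 150.0, 362.0, 220.0], 1587, 0.97), ([253.0, 148.0, 266.0, 218.0], 651, 0.92), ([293.0, 152.0, 314.0, 220.0], 1272, 0.9), ([256.0, 32.0, 322.0, 98.0], 3431, 0.77), ([382.0, 0.0, 436.0, 40.0], 1684, 0.69), ([197.0, 149.0, 217.0, 226.0], 1124, 0.63)]
[[ 82  85  78  69  73  86  86  91  87  90  88  60  57  85  88  84]
 [ 91  88  79  87  89  89  89 104 105 106 104  83  86  74  89  90]
 [ 67  67  65  68  60  61  64 108 113 114 113  62  27  23  30  26]
 [ 64  63  61  62  62  63  62 115 114 117 116  72  30  23  58  60]
 [ 60  65  62  65  60  64  61 113 124 120 118  84  28  27  32  59]
 [ 67  65  63  63  63  63  62 139 148 121 121  86  32  33  60  61]
 [199 198 198  65  63  93 196 190 200 202 201 149  62  91 196 196]
 [ 48  52  51 192 184  54  52 179 199 200 202 155 173  68  54  49]
 [119 120 117 114 113 111 109 164 184 183 186 128 124 126 124 121]
 [178 176 176 172 176 176 174 169 174 177 176 172 175 174 173 169]]
[[[207.0, 148.0], [210.0, 219.0], [203.0, 195.0]], [[255.0, 147.0], [256.0, 219.0], [256.0, 194.0]], [[303.0, 147.0], [301.0, 218.0], [309.0, 194.0]]]
[ 0.3 -0.1  0.3] 17.2667
```

```bash
python3 -c "
from h import *
print(bot.job_done())"
```

```text
the job is handed in; nothing more can be done
None
```

The holder is latched and the measured lens is standing in the free groove; I handed the job in at about 17 s, with no verdict reported.

**What I did:** I drew the holder back by its lever, swung it and eased it into the notch until the force along the axis reversed, then let go. I gripped the lens by its upper rim, lifted it out and lowered it into the groove between the first and third lenses. It took a firm press, 36 N on the wrist, before I opened the fingers and backed off.

**Last checks:**
- **Lens in the groove:** In the wrist picture its rim spans rows 148–218, against 147–219 predicted for a lens fully down. It sits about 3 mm off the groove's middle along x, inside the 7 mm limit. The scene camera agrees to within 1 px.
- **Lever:** The scene camera finds it at (330, 166–172), against (330, 168) predicted for the latched position.
- **Neighbouring lenses:** They showed no visible shift.
- **Arm:** It is clear of everything, with wrist force near zero.

**Checks that failed or disagreed:**
- **Point detector:** It missed the placed lens in the last wrist picture, and the top camera also did not report it. The mask network and the scene camera did find it.
- **Final picture:** I could not view it because the 12-picture limit was reached, so the closing check is numerical only.
- **Lens position when gripped:** As the fingers closed on the lens, the tool moved about 3 mm along the optical axis, so the lens may have moved slightly off the stop before the lift.

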